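Pop and open the wide spring-lid case

TASK

Two grey spring-lid steel cases stand on the bench; someone needs to get at the hex nut in the wider one. With the fingertips only, press down the release tab on the front of the wider case so that its lid springs up, then push that lid all the way back until it rests by itself against its stop. Keep the narrower case shut, leave both cases standing where they are, lift or carry nothing, do not take out the hex nut, and leave the other things on the bench alone.

Things in the scene. Friction and masses are not known exactly. Their poses are not given: they have to be found in the camera images.
- wide_case: The wider case, the one to open: loose grey steel case, 110 mm deep (x), 150 mm wide (y), 53 mm high shut, 2.2 kg. Origin at the centre of its underside; x points from its front (tab side) to its back (hinge side), z up. Front faces the robot to within 25 degrees. Not to be lifted, shoved or tipped. Hollow, walls 3 mm, inner floor 6 mm above the table.
- narrow_case: The narrower case, to stay shut: loose grey steel case, 110 mm deep (x), 80 mm wide (y), 53 mm high shut, 1.8 kg. Origin at the centre of its underside; x points from its front (tab side) to its back (hinge side), z up. Front faces the robot to within 25 degrees. Not to be lifted, shoved or tipped. Has the same kind of lid and tab.
- wide_lid (a joint): Lid of the wider case, rad: 0 shut and latched, 1.83 open against its stop. Hinged along the case's y at point wide_hinge; opens up and to the back. The tab pressed, a spring lifts it to about 0.56 and holds it there; pushed on and let go before upright (1.57) it falls back to 0.56, beyond upright it falls open to the stop. 0.16 kg; under 2 N at the front edge moves it.
- wide_tab (a joint): Release tab of the wider case, rad: 0 at rest, 0.36 fully down, springs back when let go. A rocker pivoted along the case's y, 60 mm in front of the case's origin and 30 mm up. Pressed down it releases the lid at about 0.23 (8 mm down at point wide_tab_press, about 6 N); fully down is 13 mm there, about 8 N.
- wide_tab_press (a point): Point on top of the wider case's tab, where to press down: 96 mm in front of the case's origin, 36.5 mm above the table at rest. The tab is a level ribbed plate 42 mm wide (y) reaching 20 mm forward and back from here. Behind it a hook rises to 59 mm above the table, its front 28 mm behind this point, up to 9 mm nearer with the tab down.
- wide_hinge (a point): Point on the hinge axis of the wider case's lid, mid-width: 58.5 mm behind the case's origin and 51 mm above the table. Fixed to the case; same axes as the case.
- wide_lid_edge (a point): Middle of the front end of the wider case's lid (tip of a tongue 30 mm wide, 6 mm long, on its front edge), 121.5 mm from the hinge axis; moves with the lid. The lid is a flat plate 4 mm thick and 154 mm wide, half its thickness above and below this point.
- narrow_lid (a joint): Lid of the narrower case, rad: 0 shut, positive open. Must stay shut.
- hex_nut: Steel M20 hex nut lying flat, 35x30x16 mm, 0.065 kg, loose on the floor inside the wider case, out of sight until the lid is open; origin at the centre of its underside.
- bolt: grey M16 bolt standing on its head, 28x24x65 mm, loose; origin at the centre of its underside; stands between the two cases
- padlock: brass padlock lying flat, 42x74x18 mm, loose; origin at the centre of its underside; lies near the table's front edge
- drill_case: flat red plastic drill-bit case, 76x131x22 mm, loose; origin at the centre of its underside; lies to the right
- stub: short screwdriver with a green handle, 25x150x23 mm, loose; origin at the centre of its underside; lies to the right of the cases

How it is judged:
On the way, in this order (a step that is already met when the one before it is completed fails the run):
1. the wider case's release tab is pressed down (value of joint wide_tab above 0.12 rad), for 0.02 s.
2. its lid has sprung up part way (value of joint wide_lid between 0.35 and 1.2 rad), for 0.1 s.
3. the lid is pushed fully back (value of joint wide_lid above 1.7 rad), for 0.2 s.
At the end, for the whole second after the job is handed in: The wider case's lid rests fully back (over 1.7 of 1.83 rad) with its tab let go and up (under 0.08 rad); the narrower case is shut (under 0.05 rad); both cases stand level within 30 mm of where they stood; the hex nut is still in its case; all is at rest (value of joint wide_lid above 1.7 rad and value of joint narrow_lid below 0.05 rad and value of joint wide_tab below 0.08 rad and distance of each of wide_case, narrow_case from where it was at the start of the episode below 0.03 m and angle between wide_case's own z axis and vertical below 0.1 rad and z of hex_nut in the frame of wide_case below 0.04 m and horizontal distance between hex_nut and wide_case below 0.09 m and linear speed of wide_case below 0.02 m/s); the robot touches nothing.
It fails at once if the narrower case's lid springs open (value of joint narrow_lid above 0.1 rad).
It fails at once if a case is lifted, tipped or shoved (height (world z) of any of wide_case, narrow_case above 0.015 m or angle between any of wide_case, narrow_case's own z axis and vertical above 0.2 rad or distance of any of wide_case, narrow_case from where it was at the start of the episode above 0.03 m).
It fails at once if the hex nut is lifted out (z of hex_nut in the frame of wide_case above 0.045 m).
It fails at once if another thing is moved or lifted (distance of any of bolt, padlock, drill_case, stub from where it was at the start of the episode above 0.03 m).
It also fails if it takes over 42 s, if anything falls off the work surface, if the arm or the gripper's body presses on something with over 40 N, if the wrist force passes 120 N, or if a joint passes its speed limit or range.

ROBOT

A 6-joint arm with a two-finger parallel gripper is mounted at the origin on a cart in front of the work surface, level with it; the furniture and walls round the work are solid. World frame = base frame: x ahead of the robot, y to its left, z up, the work surface at z = 0. Lengths are in m, angles in rad, forces in N, time in s.
With the tool pointing down it reaches from about 0.35 to 0.975 m from the base axis. Payload 4.9 kg.
Tool frame: the origin (TCP) lies midway between the tips of the shut fingers; the grasp point (between the pads) lies 19 mm behind it (ctrl.tcp_to_grasp is the distance from the TCP to the grasp point, in m); z points along the fingers, y is the line along which they close (so a half turn about z gives the same grasp; the last joint's range is limited). The gripper opens to 85 mm and grips with 20 to 120 N. Pads are 22 mm wide; open, the fingers measure 114 mm over their backs; the gripper's body (76 mm by 85 mm) begins 54 mm behind the grasp point. The pads swing forward as they close: fully open they stand 13 mm farther back than shut.
Start: joints at [1.034, 0.053, 1.613, -0, 1.476, -0.119], TCP at [0.254, 0.571, 0.231] pointing down, gripper open.
Joint ranges: [-3.01, 3.01], [-1.01, 2.22], [0.06, 2.58], [-1.02, 4.17], [0.09, 2.62], [-3.14, 3.14]. Speed limits (rad/s): [2.57, 2.57, 3.14, 3.14, 3.14, 3.14].

INTERFACE

Orientations are given as a rotation vector (axis times angle).
In Python, from station import ctrl gives the robot as it stands.
- The arm moves only by the tool advance, called after ">>>" as name(argument=value, ...), one argument or row to a line, values as JSON. Schema: {"type":"object","properties":{"offsets":{"type":"array","items":{"type":"array","items":{"type":"number"},"minItems":7,"maxItems":7},"minItems":1,"maxItems":20},"squeeze":{"type":"number"},"only":{"type":"string"},"quiet":{"type":"boolean"},"lines":{"type":"string"}},"required":["offsets"],"additionalProperties":false}. offsets is a list of rows, 1 to 20 of them, each of 7 numbers: the finger opening in m, then dx, dy, dz in m, then a rotation vector rx, ry, rz in rad; each row is the pose to reach, as a shift and turn from the pose commanded when the call began, along the tool's axes at that moment; what a row does not reach only later rows make up. A row lasts 1/12 s, in which the tool goes at most 0.0417 m and 0.125 rad, less where a joint would pass 70% of its speed; a pose out of reach is approached as far as the arm can. The fingers move at their own pace and stop on an object; squeeze is the grip in N (left out, the last holds). Time passes only in rows, so rows that do not move let the fingers close. The tool returns the time, the measured TCP pose, the force, the opening and the grip force at its end. only (a regular expression) keeps the lines of the reply that match it, lines (a string "A,B") keeps lines A to B, and quiet returns only ok. Input that does not fit is refused with a message, and nothing moves.
- ctrl.get_obs(): the state, without advancing time (a new reading comes with each control period).
- ctrl.get_image(name): name is "side" or "top"; returns the picture (480x640x3 uint8, red, green, blue); there is no depth.
- ctrl.camera_params(name): a dict with "fx", "fy", "cx", "cy" (pixels), "T" (4x4, takes a point from camera to world coordinates). Camera axes: x right, y down, z forward; pixel columns grow to the right and rows downward; lengths in m; the calibration is good to about 2 mm. A picture is of the moment at which its call begins. camera_params takes no time and is no camera call.
- ctrl.finish_job(): hands the job in; it is judged then, once.
The state is a dict: "t": time; "q": joint angles; "dq": joint speeds; "effort": joint torques, N m; "tool_pos": TCP position; "tool_rot": TCP orientation; "contact_force": force on the tool from outside, world axes, zero at the start; "wrist_torque": the same for the moment, N m; "opening": finger opening in m; "grip_force": force on a finger pad.
Only numpy, scipy, OpenCV 4.12 (cv2) and the standard library are available. Lean on these libraries where they do the work, as an engineer would, in place of code of your own. Each camera call takes 0.05 s, during which the arm holds its last target. There are 200 camera calls.

## Working session

There is one attempt and no reset: what is moved stays moved. The work goes in short steps, Python scripts to look and compute and a tool call to move; the robot and the scene stay as the last step left them, time stands still between calls to the robot, and variables do not carry over. Pictures are saved under pics/ and viewed, at most 10 in all, crops included, and the job is handed in when it is done.

```bash
ls; mkdir -p pics; python3 - <<'E'
from station import ctrl
import cv2
for n in("top","side"):
    cv2.imwrite(f"pics/{n}0.png",ctrl.get_image(n)[:,:,::-1]); p=ctrl.camera_params(n); print(n,p)
o=ctrl.get_obs();print(o)
E
```

```text
pics
station.py
top {'fx': 474.46641850652, 'fy': 474.46641850652, 'cx': 328.468457374066, 'cy': 245.58925206646163, 'T': array([[ 0.02552577, -0.98973848,  0.14059224,  0.37018641],
       [-0.9996721 , -0.02555779,  0.00157815, -0.05852373],
       [ 0.00203127, -0.14058642, -0.99006633,  1.07349493],
       [ 0.        ,  0.        ,  0.        ,  1.        ]])}
side {'fx': 476.83381994813743, 'fy': 476.83381994813743, 'cx': 327.487538634901, 'cy': 231.78216080179158, 'T': array([[ 9.76761853e-01, -1.38724810e-01,  1.63375974e-01,
         3.21412421e-01],
       [-2.14326288e-01, -6.29636833e-01,  7.46740719e-01,
        -8.76442281e-01],
       [-7.23933680e-04, -7.64403614e-01, -6.44737614e-01,
         7.69029349e-01],
       [ 0.00000000e+00,  0.00000000e+00,  0.00000000e+00,
         1.00000000e+00]])}
{'t': 0.1, 'q': array([ 1.03397914e+00,  5.32948793e-02,  1.61414797e+00,  3.01337477e-05,
        1.47597782e+00, -1.19033121e-01]), 'dq': array([-2.71790955e-05, -2.68702436e-03, -2.38560452e-03, -6.18682401e-04,
       -4.97479190e-04, -5.40249628e-04]), 'effort': array([-7.73997954e-06, -3.94904816e+01, -3.71363211e+01, -1.15443145e-04,
        3.98385571e-03, -2.08027848e-05]), 'tool_pos': array([0.25331131, 0.57076091, 0.23018865]), 'tool_rot': array([-6.51367580e-01, -3.07269263e+00,  2.70273205e-03]), 'contact_force': array([-0.36464048, -0.79874406, -0.39770346]), 'wrist_torque': array([-0.0738665 ,  0.00238911,  0.00470623]), 'grip_force': 0.0, 'opening': 0.08580747701462056}
```

View pics/top0.png

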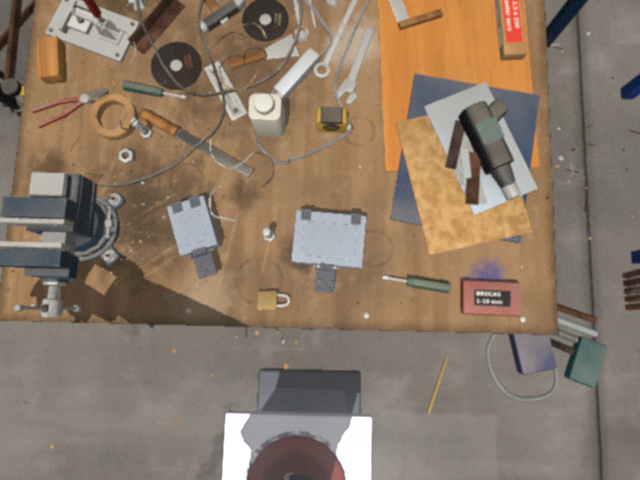

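View pics/side0.png

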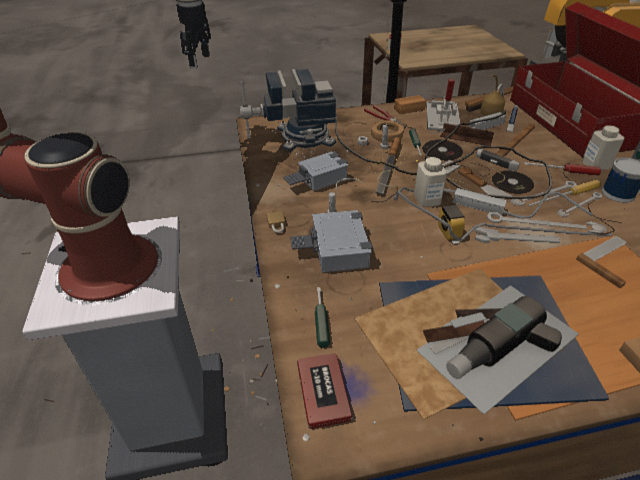

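The top view shows the wide case's lid around (330,238) with its tab around (325,280), and the narrow case at (195,230). The bolt is at (268,233), the padlock at (272,299) and the stub at (418,284). Next I'll measure the lid and tab.

```bash
cat > h.py <<'E'
import numpy as np,cv2
from station import ctrl
def ray(n,uv,z):
    p=ctrl.camera_params(n);T=p["T"]
    d=T[:3,:3]@np.array([(uv[0]-p["cx"])/p["fx"],(uv[1]-p["cy"])/p["fy"],1]);o=T[:3,3]
    return o+d*(z-o[2])/d[2]
E
python3 - <<'E'
from h import *
im=cv2.imread("pics/top0.png"); x0,y0,x1,y1=285,200,385,300
c=im[y0:y1,x0:x1]; hsv=cv2.cvtColor(c,cv2.COLOR_BGR2HSV)
m=((c[:,:,0].astype(int)>c[:,:,2]+3)&(hsv[:,:,2]>45)).astype(np.uint8)*255
n,l,s,ce=cv2.connectedComponentsWithStats(m); k=1+s[1:,4].argmax(); m=(l==k).astype(np.uint8)*255; print(s[k])
lid=cv2.morphologyEx(m,cv2.MORPH_OPEN,np.ones((29,29),np.uint8))
# lid: wide rows; tab: rows below
ys,xs=np.nonzero(m)
for y in range(ys.min(),ys.max()+1,4): r=xs[ys==y]; print(y+y0,r.min()+x0,r.max()+x0,end=' | ')
r=cv2.minAreaRect(np.argwhere(lid)[:,::-1].astype(np.float32)); b=cv2.boxPoints(r)+[x0,y0]
print();[print(q,ray("top",q,.053).round(4)) for q in b]
print("ctr",ray("top",b.mean(0),.053))
v=np.hstack([c,cv2.cvtColor(m,cv2.COLOR_GRAY2BGR)])
cv2.imwrite("pics/c1.png",cv2.resize(v,None,fx=4,fy=4,interpolation=cv2.INTER_CUBIC))
E
```

```text
[   7    9   74   82 3929]
209 305 305 | 213 297 333 | 217 296 365 | 221 296 365 | 225 295 364 | 229 295 364 | 233 295 364 | 237 294 363 | 241 294 363 | 245 293 363 | 249 293 362 | 253 292 362 | 257 292 362 | 261 293 361 | 265 320 361 | 269 318 332 | 273 317 334 | 277 317 333 | 281 317 333 | 285 317 332 | 289 316 331 | 
[295. 214.] [0.5831 0.0183 0.053 ]
[362. 214.] [ 0.587  -0.1286  0.053 ]
[362. 265.] [ 0.4746 -0.1304  0.053 ]
[295. 265.] [0.4709 0.0143 0.053 ]
ctr [ 0.52848243 -0.05662403  0.053     ]
```

View pics/c1.png

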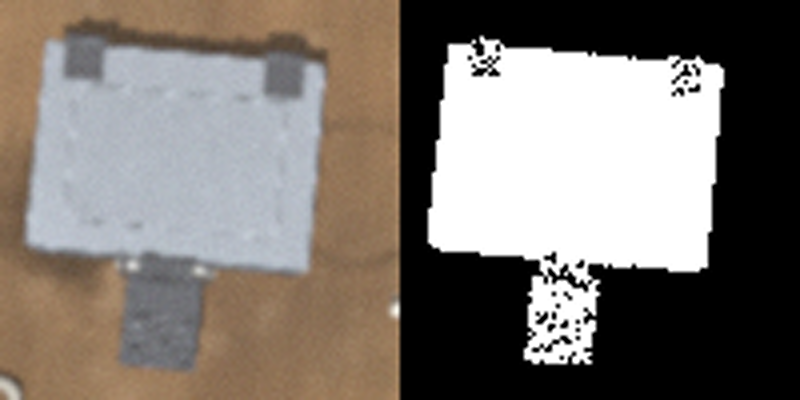

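The crop shows the lid corners at TL(296.8,210.8), TR(365.8,216.3), BR(362,267.8) and BL(292,261.8). The tab's front end runs from (315.5,290.3) to (333.3,292).

```bash
python3 - <<'E'
from h import *
C=[ray("top",q,.053) for q in [(296.8,210.8),(365.8,216.3),(362,267.8),(292,261.8)]]
TL,TR,BR,BL=C; print(np.round(C,4)); print("w",np.linalg.norm(TL-TR),np.linalg.norm(BL-BR),"d",np.linalg.norm(TL-BL),np.linalg.norm(TR-BR))
w=(TL-TR+BL-BR)[:2]; yaw=np.arctan2(-w[0],w[1]); d=(TL+TR-BL-BR)[:2]; print("yaw",yaw,np.arctan2(d[1],d[0]))
ex=np.array([np.cos(yaw),np.sin(yaw)])
ctr=np.mean(C,0)[:2]; print("lidctr",ctr)
f=(ray("top",(315.5,290.3),.0365)+ray("top",(333.3,292),.0365))[:2]/2
print("tabfront",f,"press from tab",f+.02*ex)
# lid spans -57.. +60ish : centre offset ~0
print("press from lid",ctr-.096*ex, "along/lat tabfront rel ctr",(f-ctr)@ex,(f-ctr)@[-ex[1],ex[0]])
from scipy.spatial.transform import Rotation as R
o=ctrl.get_obs(); print(R.from_rotvec(o["tool_rot"]).as_matrix().round(3))
# side check
p=ctrl.camera_params("side");T=p["T"]
for P in [(*(f+.02*ex),.0365),(*TL[:2],.053),(*BR[:2],.053)]:
    c=T[:3,:3].T@(np.array(P)-T[:3,3]); print(P,c[0]/c[2]*p["fx"]+p["cx"],c[1]/c[2]*p["fy"]+p["cy"])
E
python3 -c "
import cv2;i=cv2.imread('pics/side0.png')[190:290,270:400];cv2.imwrite('pics/c2.png',cv2.resize(i,None,fx=6,fy=6))"
```

```text
[[ 0.5904  0.0146  0.053 ]
 [ 0.582  -0.137   0.053 ]
 [ 0.4686 -0.1305  0.053 ]
 [ 0.4777  0.021   0.053 ]]
w 0.15183505777053502 0.15175975893369104 d 0.11290717103590123 0.1136620314317498
yaw -0.05764552357528324 -0.05743190504835389
lidctr [ 0.5296727  -0.05799118]
tabfront [ 0.41702944 -0.05056743] press from tab [ 0.43699622 -0.0517197 ]
press from lid [ 0.43383217 -0.05246027] along/lat tabfront rel ctr -0.11288387079743317 0.0009216362412516428
[[-0.914  0.406 -0.001]
 [ 0.406  0.914 -0.002]
 [ 0.    -0.002 -1.   ]]
(np.float64(0.43699621702650415), np.float64(-0.051719699295299126), 0.0365) 300.2084864475962 242.39459119016695
(np.float64(0.5904070760999895), np.float64(0.014559599102872516), 0.053) 356.92838366858246 211.0186023950811
(np.float64(0.4685636915417268), np.float64(-0.1304826247232975), 0.053) 320.34065547748156 257.95682130169416
```

View pics/c2.png

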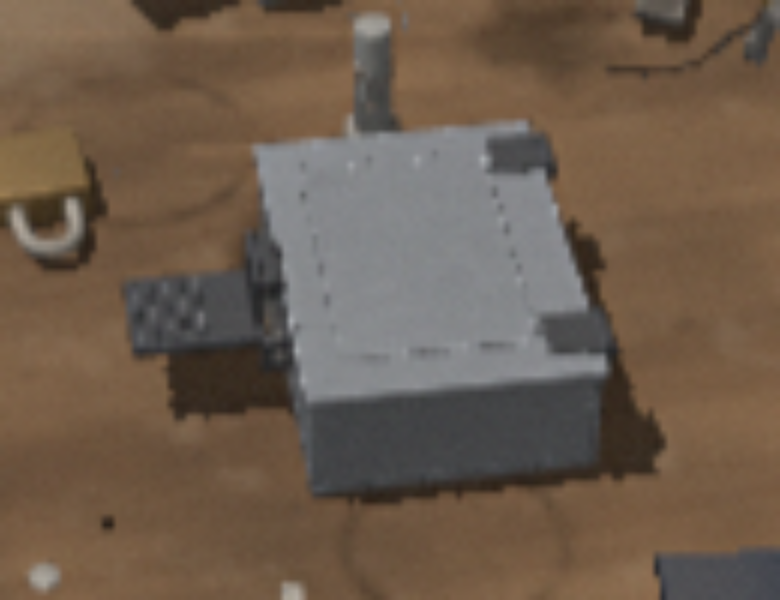

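Both views agree on the wide case:
- Centre ≈ (0.530,-0.057), yaw ≈ -0.058.
- Press point ≈ (0.435,-0.052).

The side prediction lands at crop (181,314), which is on the tab. I'll press with the fingers shut and the tool tilted 0.3 rad, so the body leans away from the lid.

```bash
cat >> h.py <<'E'
from scipy.spatial.transform import Rotation as R
yaw=-.0575; ctr=np.array([.530,-.057]); ex=np.array([np.cos(yaw),np.sin(yaw)])
def shift(xc,z,a,yc=0,obs=None):
    """tool-axis shift to case coords (xc,yc), height z, tilt a (tips ahead)"""
    o=obs or ctrl.get_obs(); R0=R.from_rotvec(o["tool_rot"])
    tgt=np.r_[ctr+xc*ex+yc*np.array([-ex[1],ex[0]]),z]
    Z=np.r_[np.sin(a)*ex,-np.cos(a)]; Y=np.array([-ex[1],ex[0],0]); X=np.cross(Y,Z)
    Rt=R.from_matrix(np.c_[X,Y,Z])
    print(xc,z,a,"->",R0.inv().apply(tgt-o["tool_pos"]).round(4),(R0.inv()*Rt).as_rotvec().round(3))
E
python3 -c "
from h import *
shift(-.098,.12,.3)"
```

>>> advance(
  offsets=[
    [0, -0.026, -0.031, 0, 0, 0, 0],
    [0, -0.052, -0.062, 0, 0, 0, 0],
    [0, -0.078, -0.093, 0, 0, 0, 0],
    [0, -0.104, -0.124, 0, 0, 0, 0],
    [0, -0.13, -0.155, 0, 0, 0, 0],
    [0, -0.156, -0.186, 0, 0, 0, 0],
    [0, -0.182, -0.217, 0, 0, 0, 0],
    [0, -0.208, -0.248, 0, 0, 0, 0],
    [0, -0.234, -0.279, 0, -0.01, -0.05, -0.06],
    [0, -0.26, -0.31, 0, -0.02, -0.1, -0.12],
    [0, -0.286, -0.341, 0, -0.03, -0.15, -0.18],
    [0, -0.312, -0.372, 0, -0.04, -0.2, -0.24],
    [0, -0.338, -0.403, 0.02, -0.05, -0.25, -0.3],
    [0, -0.364, -0.434, 0.04, -0.056, -0.297, -0.357],
    [0, -0.39, -0.465, 0.06, -0.056, -0.297, -0.357],
    [0, -0.416, -0.496, 0.08, -0.056, -0.297, -0.357],
    [0, -0.416, -0.496, 0.111, -0.056, -0.297, -0.357],
    [0, -0.416, -0.496, 0.111, -0.056, -0.297, -0.357],
    [0, -0.416, -0.496, 0.111, -0.056, -0.297, -0.357],
  ],
  squeeze=30,
)

```text
t: 1.68
tool_pos: [0.4306, -0.0509, 0.1174]
tool_rot: [0.086, 2.846, -0.007]
contact_force: [0.7, 0.7, 0.2]
opening: 0.0
grip_force: 0.0
```

```bash
python3 -c "
from h import *
shift(-.098,.042,.3);shift(-.098,.022,.3)"
```

```text
-0.098 0.042 0.3 -> [ 0.0203 -0.0006  0.0726] [ 0.003 -0.005 -0.004]
-0.098 0.022 0.3 -> [ 0.0261 -0.0007  0.0917] [ 0.003 -0.005 -0.004]
```

>>> advance(
  offsets=[
    [0, 0.011, 0, 0.036, 0, 0, 0],
    [0, 0.02, 0, 0.06, 0, 0, 0],
    [0, 0.022, 0, 0.072, 0, 0, 0],
    [0, 0.022, 0, 0.074, 0, 0, 0],
    [0, 0.022, 0, 0.074, 0, 0, 0],
  ],
)

```text
t: 2.1
tool_pos: [0.4342, -0.0499, 0.0442]
tool_rot: [0.08, 2.839, -0.009]
contact_force: [-0.3, 0.2, -0.1]
opening: 0.0
grip_force: 0.0
```

```bash
python3 - <<'E'
from h import *
shift(-.098,.042,.3);shift(-.098,.022,.3)
s=ctrl.get_image("side")[190:290,270:400,::-1];t=ctrl.get_image("top")[200:300,275:395,::-1]
cv2.imwrite("pics/c3.png",cv2.resize(np.hstack([s,t]),None,fx=3,fy=3))
E
```

```text
-0.098 0.042 0.3 -> [ 0.0025 -0.0016  0.0015] [0.002 0.002 0.001]
-0.098 0.022 0.3 -> [ 0.0085 -0.0016  0.0206] [0.002 0.002 0.001]
```

View pics/c3.png

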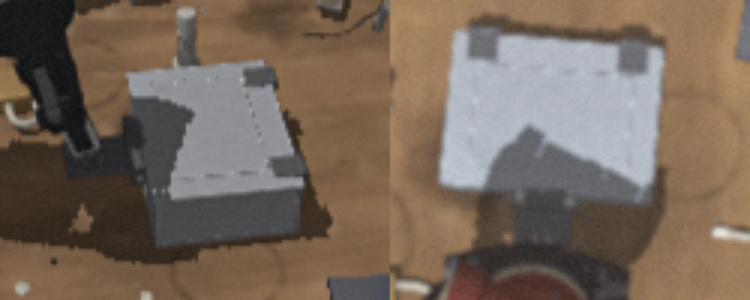

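The fingertips are just above the ribbed part of the tab, at (88,150) in the side crop. Pressing straight down now.

>>> advance(
  offsets=[
    [0, 0.0015, 0, 0.005, 0, 0, 0],
    [0, 0.003, 0, 0.01, 0, 0, 0],
    [0, 0.0045, 0, 0.014, 0, 0, 0],
    [0, 0.0055, 0, 0.018, 0, 0, 0],
    [0, 0.0055, 0, 0.018, 0, 0, 0],
    [0, 0.0055, 0, 0.018, 0, 0, 0],
  ],
)

```text
t: 2.7
tool_pos: [0.4348, -0.0512, 0.0253]
tool_rot: [0.083, 2.837, -0.011]
contact_force: [1.6, 0.2, 4.9]
opening: 0.0002
grip_force: 2.2
```

```bash
python3 - <<'E'
from h import *
s=ctrl.get_image("side")[160:290,270:400,::-1];t=ctrl.get_image("top")[170:300,275:395,::-1]
cv2.imwrite("pics/c4.png",cv2.resize(np.hstack([s,t]),None,fx=3,fy=3))
E
```

```text
(no output)
```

View pics/c4.png

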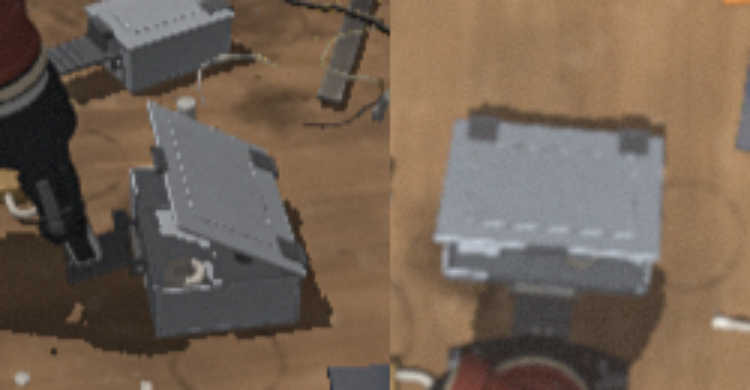

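The lid has sprung up part way: its front edge runs (440,240)–(655,262) in the top crop, and the tab is still held down. Next I'll back off and tilt further to get under the lid edge.

>>> advance(
  offsets=[
    [0, 0.004, 0, -0.02, 0, 0, 0],
    [0, 0.01, 0, -0.05, 0, 0, 0],
    [0, 0.012, 0, -0.07, 0, 0, 0],
    [0, 0.012, 0, -0.07, 0, 0, 0],
    [0, 0.012, 0, -0.07, 0, 0, 0],
  ],
)

```text
t: 3.22
tool_pos: [0.4015, -0.0493, 0.0879]
tool_rot: [0.083, 2.839, -0.011]
contact_force: [-0.0, 0.1, -0.4]
opening: 0.0
grip_force: 0.0
```

```bash
python3 - <<'E'
from h import *
o=ctrl.get_obs();print(o["tool_pos"],o["contact_force"])
shift(-.10,.10,.6);shift(-.03,.11,.6);shift(.0,.125,.6);shift(.06,.14,.6)
E
```

```text
[ 0.40146238 -0.0492682   0.08794887] [-0.01830556  0.08434189 -0.37282272]
-0.1 0.1 0.6 -> [-0.0311 -0.0003 -0.003 ] [ 0.001 -0.298 -0.001]
-0.03 0.11 0.6 -> [-0.1009 -0.0002  0.0083] [ 0.001 -0.298 -0.001]
0.0 0.125 0.6 -> [-0.134  -0.0002  0.0029] [ 0.001 -0.298 -0.001]
0.06 0.14 0.6 -> [-0.1957 -0.0002  0.0064] [ 0.001 -0.298 -0.001]
```

>>> advance(
  offsets=[
    [0, 0, 0, 0, 0, -0.1, 0],
    [0, -0.01, 0, 0, 0, -0.2, 0],
    [0, -0.02, 0, 0, 0, -0.3, 0],
    [0, -0.035, 0, 0, 0, -0.3, 0],
    [0, -0.05, 0, 0.002, 0, -0.3, 0],
    [0, -0.065, 0, 0.004, 0, -0.3, 0],
    [0, -0.08, 0, 0.006, 0, -0.3, 0],
    [0, -0.09, 0, 0.008, 0, -0.3, 0],
    [0, -0.1, 0, 0.008, 0, -0.3, 0],
    [0, -0.11, 0, 0.007, 0, -0.3, 0],
    [0, -0.12, 0, 0.005, 0, -0.3, 0],
    [0, -0.12, 0, 0.005, 0, -0.3, 0],
  ],
)

```text
t: 4.22
tool_pos: [0.5179, -0.0555, 0.1171]
tool_rot: [0.074, 2.544, -0.019]
contact_force: [-0.1, 0.7, 0.7]
opening: 0.0002
grip_force: 0.2
```

```bash
python3 - <<'E'
from h import *
shift(.0,.125,.6);shift(.06,.14,.6)
s=ctrl.get_image("side")[140:290,270:400,::-1];t=ctrl.get_image("top")[150:300,275:395,::-1]
cv2.imwrite("pics/c5.png",cv2.resize(np.hstack([s,t]),None,fx=3,fy=3))
E
```

```text
0.0 0.125 0.6 -> [-0.0145 -0.0008  0.0003] [ 0.002 -0.003 -0.001]
0.06 0.14 0.6 -> [-0.0726 -0.0007  0.0216] [ 0.002 -0.003 -0.001]
```

View pics/c5.png

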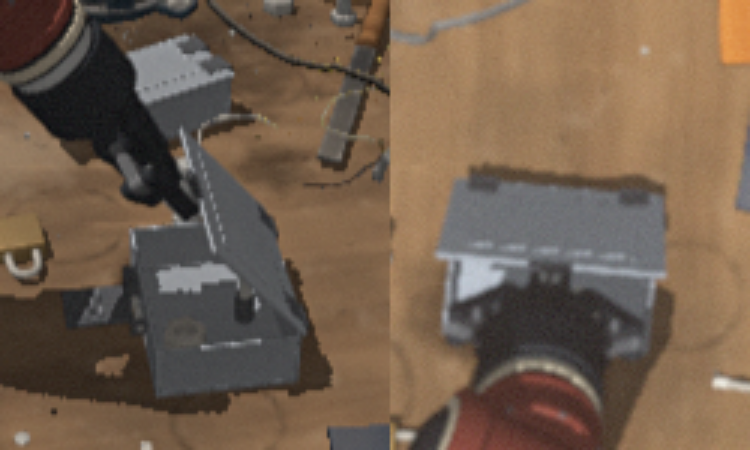

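The fingertip at (195,210) is under the lid, which has swung to about 0.9 rad. The case hasn't moved and the force is low, so I'll keep pushing past upright.

>>> advance(
  offsets=[
    [0, -0.012, 0, 0.002, 0, 0, 0],
    [0, -0.024, 0, 0.005, 0, 0, 0],
    [0, -0.036, 0, 0.009, 0, 0, 0],
    [0, -0.048, 0, 0.013, 0, 0, 0],
    [0, -0.06, 0, 0.017, 0, 0, 0],
    [0, -0.07, 0, 0.021, 0, 0, 0],
    [0, -0.078, 0, 0.025, 0, 0, 0],
    [0, -0.082, 0, 0.028, 0, 0, 0],
    [0, -0.082, 0, 0.028, 0, 0, 0],
    [0, -0.082, 0, 0.028, 0, 0, 0],
  ],
)

```text
t: 5.15
tool_pos: [0.6002, -0.0605, 0.141]
tool_rot: [0.074, 2.541, -0.02]
contact_force: [-0.5, -0.2, 0.9]
opening: -0.0001
grip_force: 0.0
```

```bash
python3 - <<'E'
from h import *
s=ctrl.get_image("side")[140:290,270:400,::-1];t=ctrl.get_image("top")[150:300,275:395,::-1]
cv2.imwrite("pics/c6.png",cv2.resize(np.hstack([s,t]),None,fx=3,fy=3))
E
```

```text
(no output)
```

View pics/c6.png

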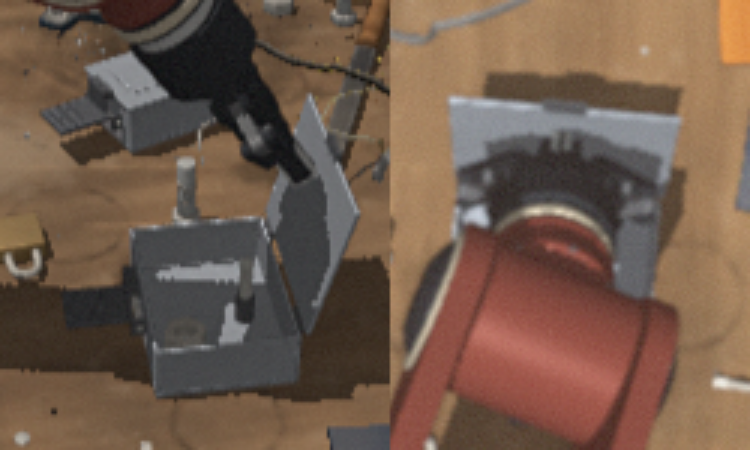

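The lid is past upright, its top edge now leaning back at (455,97)–(680,118) in the top crop. I'll retract along the tool axis and look again.

>>> advance(
  offsets=[
    [0, 0.01, 0, -0.02, 0, 0, 0],
    [0, 0.02, 0, -0.05, 0, 0, 0],
    [0, 0.02, 0, -0.09, 0, 0, 0],
    [0, 0.02, 0, -0.13, 0, 0, 0],
    [0, 0.02, 0, -0.16, 0, 0, 0],
    [0, 0.02, 0, -0.19, 0, 0, 0],
    [0, 0.02, 0, -0.2, 0, 0, 0],
    [0, 0.02, 0, -0.2, 0, 0, 0],
    [0, 0.02, 0, -0.2, 0, 0, 0],
    [0, 0.02, 0, -0.2, 0, 0, 0],
    [0, 0.02, 0, -0.2, 0, 0, 0],
    [0, 0.02, 0, -0.2, 0, 0, 0],
  ],
)

```text
t: 6.25
tool_pos: [0.4712, -0.0533, 0.2927]
tool_rot: [0.074, 2.544, -0.018]
contact_force: [-0.2, 0.3, -0.6]
opening: 0.0001
grip_force: 0.0
```

```bash
python3 - <<'E'
from h import *
s=ctrl.get_image("side")[140:290,240:400,::-1];t=ctrl.get_image("top")[150:300,275:395,::-1]
cv2.imwrite("pics/c7.png",cv2.resize(np.hstack([s,t]),None,fx=2.8,fy=2.8))
E
```

```text
(no output)
```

View pics/c7.png

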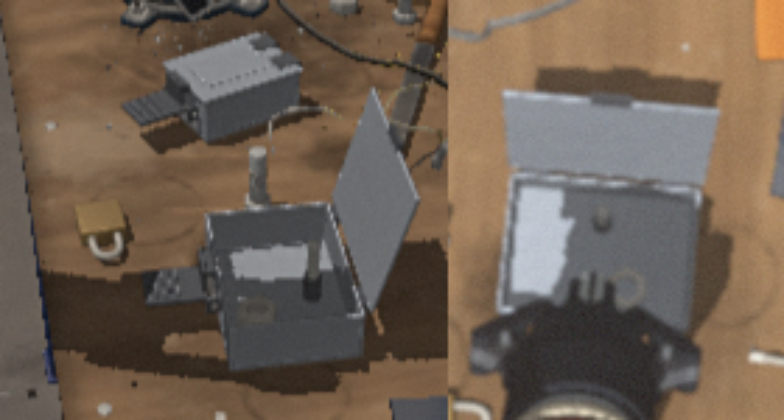

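The lid rests back with nothing holding it. The tab is up, the nut is at (630,287) in its case, and the narrow case is shut. I'll check the lid angle, then hand in.

```bash
python3 - <<'E'
from h import *
e=ray("top",(334,184.5),.168)[:2]; d=(e-ctr)@ex-.0585
print("edge behind hinge",d,"expect",-.1215*np.cos(1.83))
if d>.018: print(ctrl.finish_job())
E
```

```text
edge behind hinge 0.031966657686485496 expect 0.03114177534964401
the job is handed in; nothing more can be done
None
```

The wider case is open and the job is handed in: its lid measured fully back (front edge 32 mm behind the hinge, 31 mm expected at the stop), its tab is up, the nut is still inside, and the narrow case is shut; the judge's result was not shown.

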